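# Pin the boss of a clamp foot and start its spindle in the thread

### The job

Make the clamp foot ready: take the mallet, knock the spring pin that stands out of the small post fully home with the mallet head, and set the mallet down on the table clear of the foot. Then take the crank's upright knob and start the spindle: turn it backward (anticlockwise seen from above) until it drops into the thread, then one full turn forward (clockwise), and finish still holding the knob there. Do not touch the pin with the fingers, and leave the other things on the table alone.

Things in the scene. Friction and masses are not known exactly. Their poses are not given: they have to be found in the camera images.
- clamp_base: Clamp foot, fixed to the table, yaw varies. Origin on the spindle axis at table level, z up. Dark plate 110 (x) x 185 (y) x 10 mm, y = -58 to +127 mm. On it a round grey boss with brass insert, radius 26, top at z = 62 mm (threaded, spindle in it), and at (0, 90) mm a grey post, radius 11, top at z = 60 mm, with the spring pin.
- pin_top (a point): Centre of the top end of the steel spring pin (diameter 8 mm). It starts 14 mm above its post and is home 2 mm above it. The pin is a tight fit: it moves only under more than about 7 N and stays where it is driven.
- pin (a joint): How far the pin has been driven down: 0 at the start, 0.012 m fully home (end stop).
- knob_mid (a point): Point in the crank's black upright knob (diameter 18, 42 mm tall), 24 mm above its lower end; the crank arm's top is 1 mm below that end. 45 mm from the spindle axis; z = 121 mm at spindle_height 0. The knob revolves freely on the crank: a gripper can carry it round without turning itself. It passes no nearer than 25 mm to the post.
- spindle (a joint): Crank angle, rad, growing anticlockwise from above (backward); 0: crank along +x of the foot. Starts in -0.8..0.8, can turn several times. It starts riding on top of the thread: turned backward it climbs and, at an unknown place 0.4 to 3.2 rad on, drops 8 mm; further back it only climbs again. Turned forward without the drop it jams. Takes about 1 N at the knob; stays where it is left.
- spindle_height (a joint): Height of the spindle, m; 8 mm (one pitch) per turn, down when forward. About 0 just before the drop, -0.008 just after, -0.016 one turn forward of that; 0.4 turn further the thread ends. Spring and weight push it down with about 11 N: a grip on the knob above some 6 N may carry it and hinder the drop until it is eased or pushed down.
- mallet: Mallet, 0.3 kg, standing on one striking face. Origin at the centre of that lower face, z up. Head: upright cylinder, radius 17, 50 mm tall, white ends. Light wooden handle: level, along +x, from 13 to 127 mm from the head axis, 16 mm wide, 18 high, its middle 25 mm above the lower face; at the start it points about to +y. Centre of mass about 9 mm from the head axis.
- loupe: Bystander: black stand loupe, 42 mm wide, 34 mm high; origin under its centre.
- petri_dish: Bystander: glass dish, 60 mm wide, 13 mm high; origin under its centre.
- binder_clip: Bystander: black binder clip, 34 x 32 x 34 mm; origin under its centre.
- vial_0: Bystander: glass vial with black cap, 21 mm wide, 51 mm high; origin under its centre.
- vial_1: Bystander: a like vial; origin under its centre.
There are look-alikes about, which are no part of the job. Leave any blue or red look-alike of the mallet alone.

How it is judged:
By the outcome, as a careful person would: the job done as asked, in the order asked, and still so for the second after the job is handed in, while the arm keeps its last pose, push and grip.
It also fails if it takes over 72 s, if anything falls off the work surface, if the arm or the gripper's body presses on something with over 40 N, if the wrist force passes 120 N, or if a joint passes its speed limit or range.

### The arm

A 6-joint arm with a two-finger parallel gripper is mounted at the origin on a cart in front of the work surface, level with it; the furniture and walls round the work are solid. World frame = base frame: x ahead of the robot, y to its left, z up, the work surface at z = 0. Lengths are in mm, angles in rad, forces in N, time in s.
With the tool pointing down it reaches from about 425 to 950 mm from the base axis. Payload 3.5 kg.
Tool frame: the origin (TCP) lies midway between the tips of the shut fingers; the grasp point (between the pads) lies 19 mm behind it; z points along the fingers, y is the direction in which the jaws open and shut (so a half turn about z gives the same grasp; the last joint's range is limited). The gripper opens to 85 mm and grips with 20 to 120 N. Pads are 22 mm wide; open, the fingers measure 114 mm over their backs; the gripper's body (76 mm by 85 mm) begins 54 mm behind the grasp point. The pads swing forward as they close: fully open they stand 13 mm farther back than shut.
Start: joints at [-0.15, 0.286, 1.577, -0, 1.279, -0.15], TCP at [674.986, 0.032, 209.925] pointing down, gripper open.
Joint ranges: [-2.77, 2.77], [-0.9, 2.22], [0.21, 2.48], [-1.53, 4.67], [0.24, 2.81], [-2.84, 2.84]. Speed limits (rad/s): [2.79, 2.79, 3.14, 3.14, 3.14, 3.14].

### API

Orientations are given as a rotation vector (axis times angle).
In Python, from rig import sense, read_camera, camera_info, sign_off gives the robot as it stands.
- The arm moves only by the tool play_rows, never from a script. Its argument "rows" is text: rows parted by semicolons, each of 7 numbers parted by spaces: the turn, a rotation vector about the tool's x, y, z in degrees, then the shift along the tool's x, y, z in m, then the gripper command: -1 is shut, 1 is fully open, values between are in proportion. A call has 1 to 12 rows; each row shifts and turns the commanded pose from where the row before left it, along the tool's axes as they then stand; what a row does not reach is not made up. A row lasts 1/12 s, in which the tool goes at most 41.7 mm and 7.16 degrees, less where a joint would pass 70% of its speed; a pose out of reach is approached as far as the arm can. A call with a gripper value outside its range is refused whole. The fingers move at their own pace and stop on an object; "force" is the grip in N (left out, the last holds). Time passes only in rows, so rows that do not move let the fingers close. It gives the time, the measured TCP pose, the force and the opening at its end, in the units of the state.
- sense(): the state, without advancing time (a new reading comes with each control period).
- read_camera(name): name is "scene" or "side" or "wrist"; returns the picture (384x512x3 uint8, blue, green, red); there is no depth.
- camera_info(name): a dict with "intrinsics" (3x3 intrinsics, pixels), "extrinsics" (4x4, takes a point from world to camera coordinates); the wrist camera has in their place "mount" (4x4, takes a point from camera to tool coordinates, whose origin is the TCP and whose axes are the flange's). Camera axes: x right, y down, z forward; pixel columns grow to the right and rows downward; lengths in mm; the calibration is good to about 2 mm. A picture is of the moment at which its call begins: read the wrist's pose just before it. camera_info takes no time and is no camera call.
- sign_off(): hands the job in, once; it reports no verdict.
The state is a dict: "clock": time; "qpos": joint angles; "qvel": joint speeds; "effort": joint torques, N m; "tcp_pos": TCP position; "tool_rot": TCP orientation; "ft_force": force on the tool from outside, world axes, zero at the start; "ft_torque": the same for the moment, N m; "finger_gap": finger opening in mm.
Only numpy, scipy, OpenCV 4.12 (cv2) and the standard library are available. Lean on these libraries where they do the work, as an engineer would, in place of code of your own. Each camera call takes 0.05 s, during which the arm holds its last target.

## Working session

There is one attempt and no reset: what is moved stays moved. The work goes in short steps, Python scripts to look and compute and a tool call to move; the robot and the scene stay as the last step left them, time stands still between calls to the robot, and variables do not carry over. Pictures are saved under pics/ and viewed, and the job is handed in when it is done.

Besides the shell and the picture viewer there is one more tool, called after "Emit:" as name(argument=value, ...) on one line, values as JSON. play_rows: Moves the arm, as the interface text tells. Its arguments: {"type":"object","properties":{"rows":{"type":"string"},"force":{"type":"number"}},"required":["rows"]}

```bash
mkdir -p pics; ls; python3 - <<'E'
from rig import *
import cv2, numpy as np
s=sense(); print(s)
for n in ["scene","side","wrist"]:
    im=read_camera(n); cv2.imwrite(f"pics/{n}0.png",im)
    i=camera_info(n); print(n,{k:np.round(v,4).tolist() if not isinstance(v,str) else v for k,v in i.items()})
E
```

```text
pics
{'clock': 0.0, 'qpos': array([-1.50020162e-01,  2.87162786e-01,  1.57817050e+00, -1.70686421e-05,
        1.27858791e+00, -1.49996156e-01]), 'qvel': array([ 0.00045107, -0.00082457,  0.00035774,  0.00138156, -0.00105477,
        0.00098341]), 'effort': array([-1.79628755e-04, -4.05981302e+01, -2.92628127e+01, -1.54224781e-04,
        5.81841552e-03,  3.74769741e-06]), 'tcp_pos': array([6.74298958e+02, 1.17475083e-01, 2.08552671e+02]), 'tool_rot': array([-2.22014377e+00, -2.22010143e+00,  2.19014138e-03]), 'ft_force': array([ 0.42065904, -0.65671346, -0.10712877]), 'ft_torque': array([ 0.0268763 , -0.03106097, -0.0029294 ]), 'finger_gap': 85.57099201560327}
scene {'intrinsics': [[387.4637, 0.0, 259.1611], [0.0, 387.4637, 190.9877], [0.0, 0.0, 1.0]], 'extrinsics': [[0.8024, -0.5966, 0.0164, -323.4094], [-0.3833, -0.5362, -0.752, 418.3724], [0.4575, 0.5971, -0.6589, 1084.6765], [0.0, 0.0, 0.0, 1.0]]}
side {'intrinsics': [[367.2702, 0.0, 250.9627], [0.0, 367.2702, 192.3479], [0.0, 0.0, 1.0]], 'extrinsics': [[-0.9393, -0.3432, 0.0035, 635.169], [-0.1167, 0.3098, -0.9436, 109.0441], [0.3227, -0.8867, -0.3311, 1462.5599], [0.0, 0.0, 0.0, 1.0]]}
wrist {'intrinsics': [[319.6361, 0.0, 252.3975], [0.0, 319.6361, 191.0375], [0.0, 0.0, 1.0]], 'mount': [[0.0006, -0.9612, -0.276, 70.0628], [1.0, 0.0004, 0.0009, -0.1673], [-0.0008, -0.276, 0.9612, -163.7744], [0.0, 0.0, 0.0, 1.0]]}
```

View pics/scene0.png

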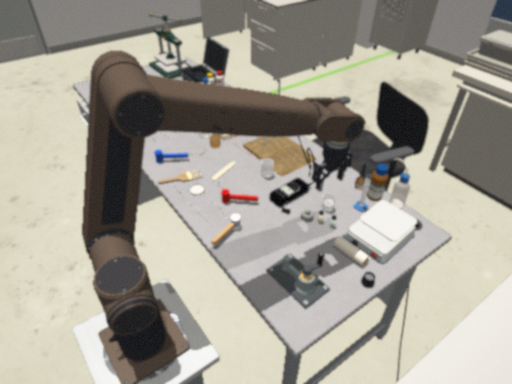

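View pics/side0.png

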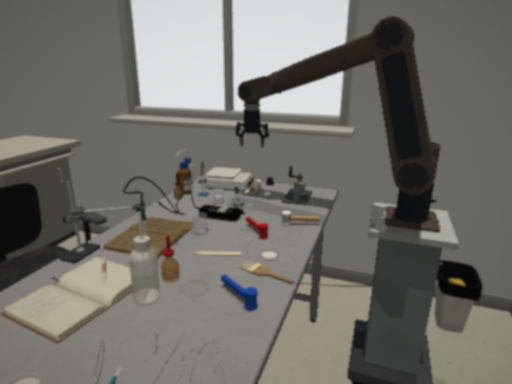

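View pics/wrist0.png

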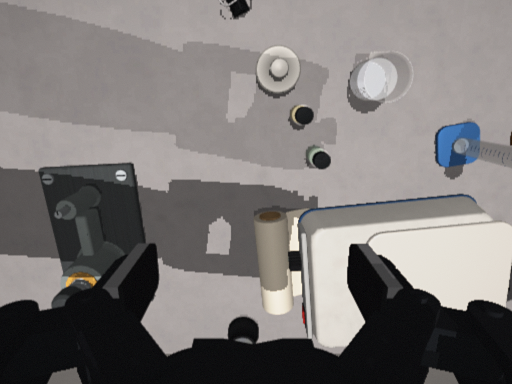

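```bash
cat > h.py <<'E'
from rig import *
import cv2, numpy as np
from scipy.spatial.transform import Rotation as R
def cam(name, s=None):
    i=camera_info(name); K=np.array(i["intrinsics"])
    if name!="wrist": return K,np.array(i["extrinsics"])
    s=s or sense(); T=np.eye(4); T[:3,:3]=R.from_rotvec(s["tool_rot"]).as_matrix(); T[:3,3]=s["tcp_pos"]
    return K,np.linalg.inv(T@np.array(i["mount"]))
def proj(KE,p):
    K,E=KE; p=np.atleast_2d(p); c=p@E[:3,:3].T+E[:3,3]; u=c@K.T; return u[:,:2]/u[:,2:]
def back(KE,uv,z):
    K,E=KE; Rm=E[:3,:3]; o=-Rm.T@E[:3,3]; d=Rm.T@np.linalg.inv(K)@np.array([uv[0],uv[1],1.]); return o+d*(z-o[2])/d[2]
def crop(im,x0,y0,x1,y1,f,name):
    c=im[y0:y1,x0:x1]; cv2.imwrite(name,cv2.resize(c,None,fx=f,fy=f,interpolation=cv2.INTER_CUBIC))
E
python3 - <<'E'
from h import *
for n in ["scene","side"]:
    k=cam(n); print(n,proj(k,[[0,0,0],[300,0,0],[500,0,0],[500,200,0],[500,-200,0],[700,0,0]]).round().tolist())
    for uv in ([(235,218),(215,242),(300,280),(160,155),(226,197)] if n=="scene" else [(286,216),(318,218),(297,195)]): print(uv,back(k,uv,25).round())
im=cv2.imread("pics/scene0.png"); crop(im,130,130,430,330,2.6,"pics/sc.png")
im=cv2.imread("pics/side0.png"); crop(im,180,150,350,300,4.5,"pics/sd.png")
E
```

```text
scene [[144.0, 340.0], [233.0, 287.0], [282.0, 258.0], [248.0, 223.0], [323.0, 299.0], [325.0, 232.0]]
(235, 218) [463. 230.  25.]
(215, 242) [343. 174.  25.]
(300, 280) [ 476. -116.   25.]
(160, 155) [413. 744.  25.]
(226, 197) [499. 345.  25.]
side [[410.0, 220.0], [334.0, 210.0], [288.0, 204.0], [276.0, 221.0], [299.0, 190.0], [246.0, 198.0]]
(286, 216) [460. 195.  25.]
(318, 218) [340. 171.  25.]
(297, 195) [476. -58.  25.]
```

View pics/sc.png

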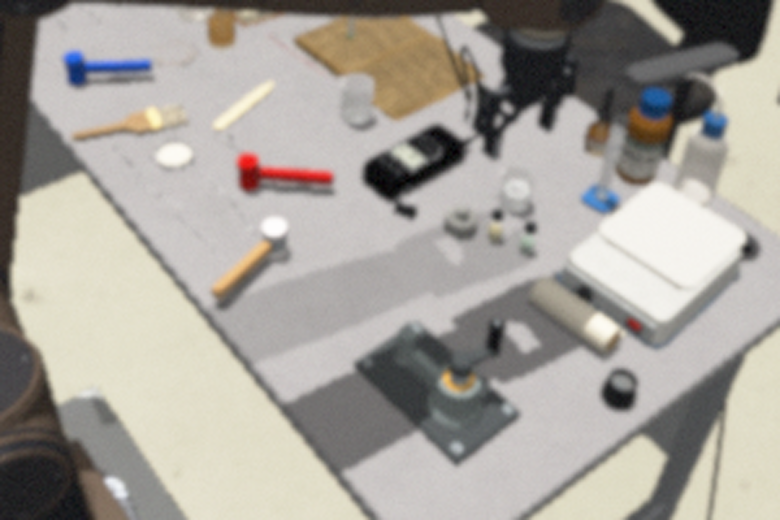

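View pics/sd.png

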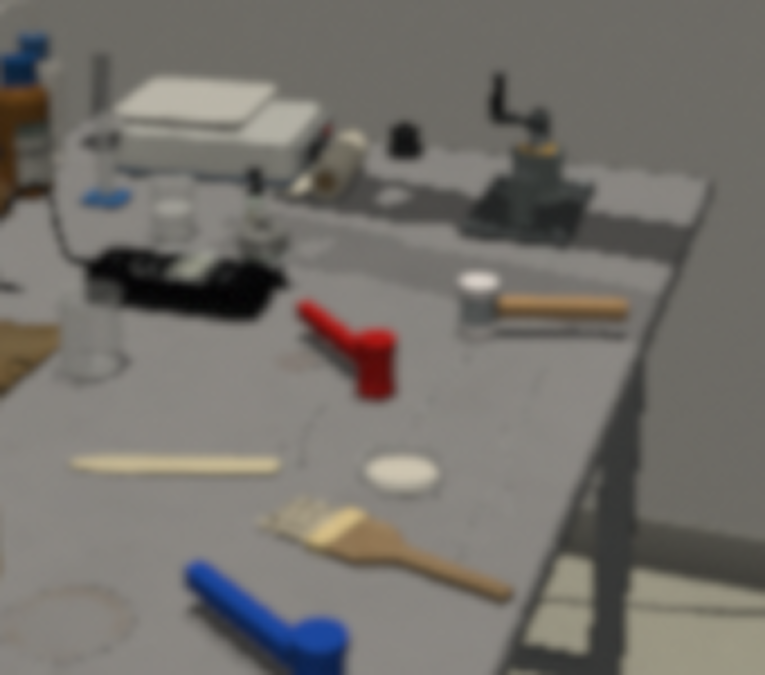

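```bash
python3 - <<'E'
from h import *
im=cv2.imread("pics/wrist0.png"); crop(im,20,140,170,320,4,"pics/w0c.png")
im=cv2.imread("pics/scene0.png"); crop(im,200,200,350,320,5,"pics/sc2.png")
k=cam("wrist"); print(proj(k,[[476,-116,62],[476,-26,60],[455,215,25],[400,190,25]]))
E
```

```text
[[ 71.27109942 276.03033905]
 [ 58.65596393 196.92438018]
 [ 14.48487124 -64.42860483]
 [-38.39178469 -33.10859841]]
```

View pics/w0c.png

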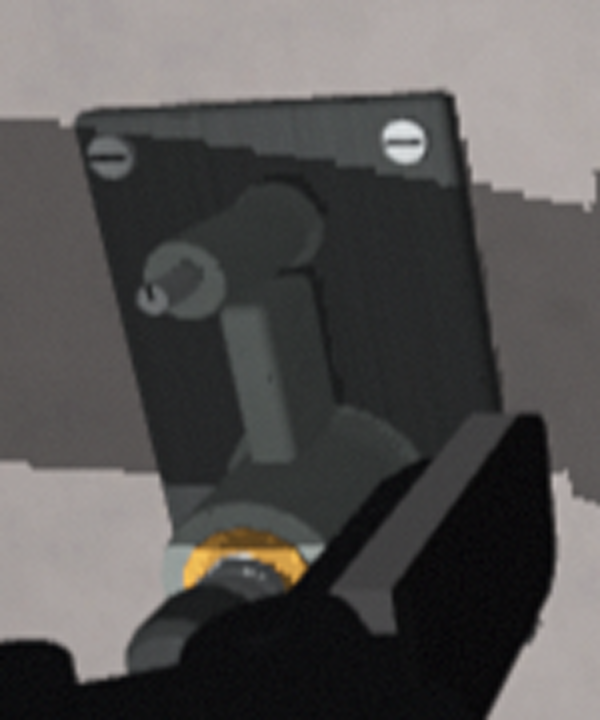

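View pics/sc2.png

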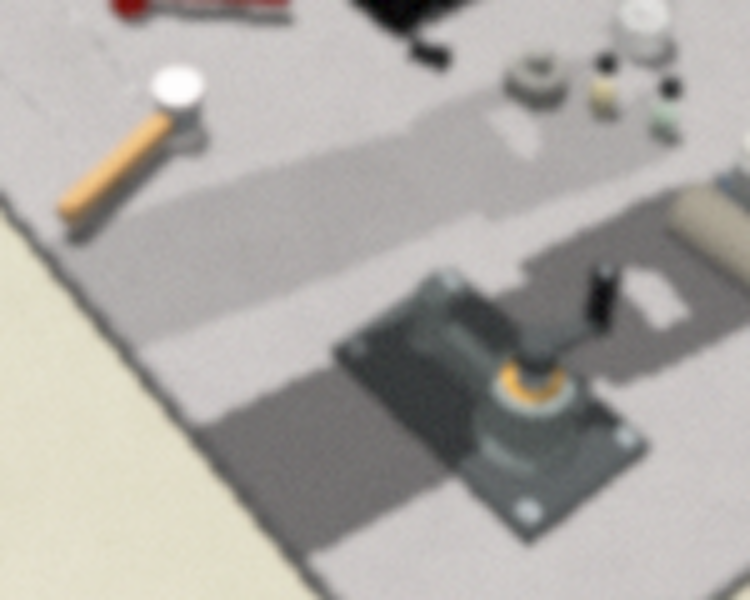

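Emit:
play_rows(rows="0 0 0 0.0175 -0.0255 0 1;0 0 0 0.0175 -0.0255 0 1;0 0 0 0.0175 -0.0255 0 1;0 0 0 0.0175 -0.0255 0 1;0 0 0 0.0175 -0.0255 0 1;0 0 0 0.0175 -0.0255 0 1;0 0 0 0.0175 -0.0255 0 1;0 0 0 0.0175 -0.0255 0 1;0 0 0 0 0 0 1")

```text
clock: 0.9
tcp_pos: [466.9, 142.4, 209.1]
tool_rot: [-2.216, -2.223, 0.002]
ft_force: [0.5, 0.7, -0.1]
finger_gap: 85.4
```

```bash
python3 - <<'E'
from h import *
import pickle
s=sense(); im=read_camera("wrist"); cv2.imwrite("pics/w1.png",im); pickle.dump((s,im),open("w1.pkl","wb"))
print(s["clock"],s["tcp_pos"],s["tool_rot"],s["ft_force"])
cv2.imwrite("pics/w1b.png",cv2.resize(im,None,fx=1.5,fy=1.5,interpolation=cv2.INTER_CUBIC))
E
```

```text
0.9 [466.87891385 142.41148499 209.11581014] [-2.21564577e+00 -2.22307027e+00  2.20124598e-03] [ 0.45391564  0.67721207 -0.11808392]
```

View pics/w1b.png

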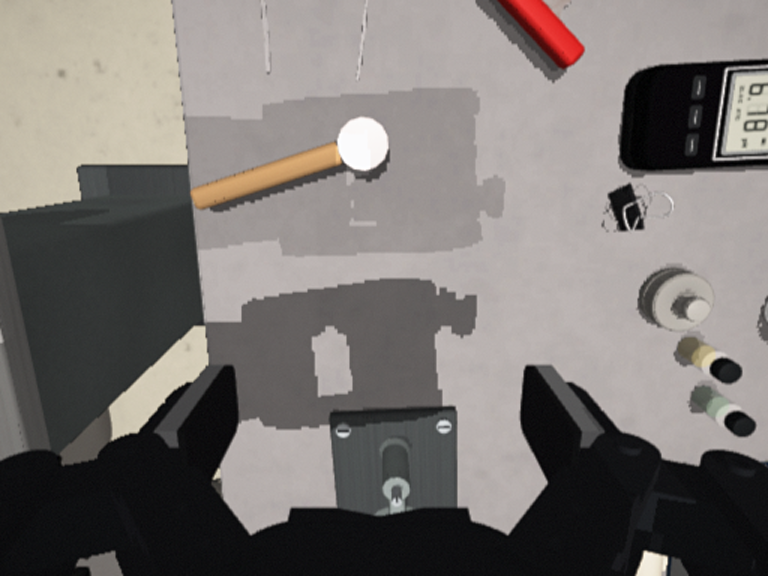

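```bash
python3 - <<'E'
from h import *
import pickle
s,im=pickle.load(open("w1.pkl","rb")); k=cam("wrist",s)
crop(im,120,70,280,150,4.8,"pics/w1m.png"); crop(im,200,260,320,350,6,"pics/w1f.png")
E
```

```text
(no output)
```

View pics/w1m.png

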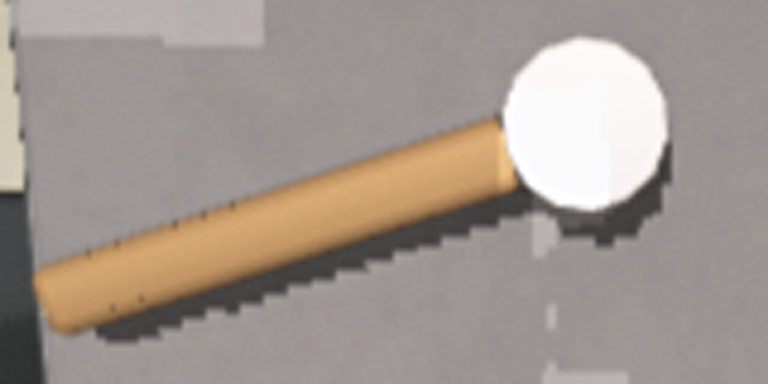

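View pics/w1f.png

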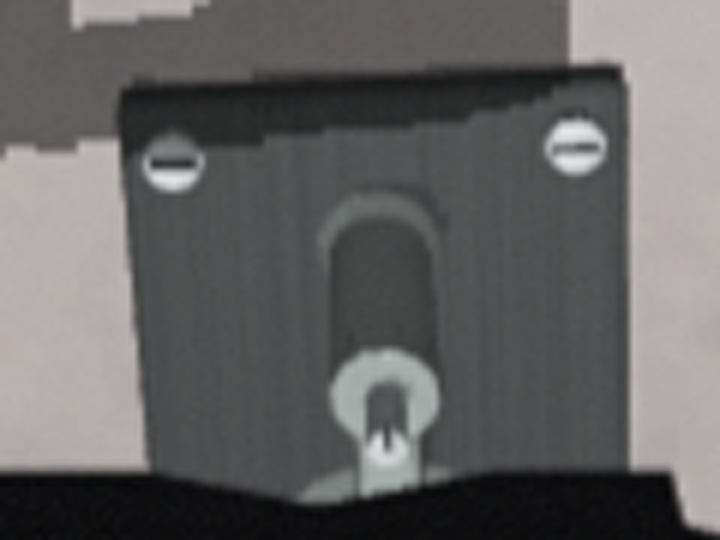

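```bash
python3 - <<'E'
from h import *
import pickle
s,im=pickle.load(open("w1.pkl","rb")); k=cam("wrist",s)
h=back(k,(241.9,95.8),50); a=back(k,(120+505/4.8,70+153/4.8),30); b=back(k,(120+52/4.8,70+303/4.8),30)
print("head",h,"handle",a,b, np.degrees(np.arctan2(*(h-b)[1::-1])), np.degrees(np.arctan2(*(a-b)[1::-1])), np.linalg.norm((h-b)[:2]))
p=back(k,(264.3,334.2),74); q=back(k,(264.3,325.5),60); print("pin",p,"post",q)
c1=back(k,(220.5,274.7),10);c2=back(k,(303.7,271.7),10); print(c1,c2,np.degrees(np.arctan2(*(c2-c1)[1::-1])),np.linalg.norm(c2-c1))
# first view
S=dict(s); S["tcp_pos"]=np.array([674.3,.12,208.55]); S["tool_rot"]=np.array([-2.22014,-2.2201,.0022])
k0=cam("wrist",S); print("pin0",back(k0,(58,214.5),74),"post0",back(k0,(20+185/4,140+278/4),60))
d=[back(k0,uv,10) for uv in [(20+80/4,140+122/4),(20+450/4,140+95/4)]]; print(d,np.degrees(np.arctan2(*(d[1]-d[0])[1::-1])))
ks=cam("scene"); print("headscene",back(ks,(235.6,217),50),"boss",back(ks,(200+535/5,200+385/5),62)); print("knobtop?",back(ks,(200+606/5,200+268/5),139))
E
```

```text
head [456.05673728 215.82041817  50.        ] handle [438.09378214 209.95107639  30.        ] [337.23389705 177.58041165  30.        ] 17.83940596851736 17.793870564806635 124.82453868448945
pin [480.57593458 -39.25608984  74.        ] post [481.04166772 -39.02371709  60.        ]
[426.27179788  -2.80950373  10.        ] [532.26424879   2.04948667  10.        ] 2.624761113727243 106.10376731201282
pin0 [481.10403298 -39.87760083  74.        ] post0 [481.49239126 -39.53057333  60.        ]
[array([427.79157802,  -9.28774229,  10.        ]), array([535.89787286,  -1.24152636,  10.        ])] 4.256604569367373
headscene [454.43452594 211.70719689  50.        ] boss [ 480.25740801 -138.82404321   62.        ]
knobtop? [ 527.03531013 -138.49787042  139.        ]
```

Emit:
play_rows(rows="0 0 6.56 0 0 0.0125 1;0 0 6.56 0 0 0.0125 1;0 0 6.56 0 0 0.0125 1;0 0 6.56 0 0 0.0125 1;0 0 6.56 0 0 0.0125 1;0 0 6.56 0 0 0.0125 1;0 0 6.56 0 0 0.0125 1;0 0 6.56 0 0 0.0125 1;0 0 6.56 0 0 0.0125 1;0 0 6.56 0 0 0.0125 1;0 0 6.6 0 0 0.0125 1;0 0 0 0 0 0 1", force=100)

```text
clock: 1.95
tcp_pos: [469.6, 139.2, 69.6]
tool_rot: [-3.104, -0.482, 0.008]
ft_force: [-1.0, -0.1, -0.2]
finger_gap: 85.3
```

```bash
cat >> h.py <<'E'
def delta(target, yaw=None, s=None):
    s=s or sense(); M=R.from_rotvec(s["tool_rot"]).as_matrix()
    d=np.array(target)-s["tcp_pos"]
    print("clock %.2f"%s["clock"],"tcp",s["tcp_pos"].round(1),"x-yaw %.1f"%np.degrees(np.arctan2(M[1,0],M[0,0])),"zaxis",M[:,2].round(3),"tool shift mm",(M.T@d).round(1),"F",s["ft_force"].round(1),"gap %.1f"%s["finger_gap"],"q",s["qpos"].round(2))
E
python3 - <<'E'
from h import *
delta([425.6,206,6.5])
E
```

```text
clock 1.95 tcp [469.6 139.2  69.6] x-yaw 17.6 zaxis [-0.005 -0.001 -1.   ] tool shift mm [-21.4 -77.   63.3] F [-1.  -0.1 -0.2] gap 85.3 q [ 0.08  0.05  2.13 -0.    0.97  1.34]
```

Emit:
play_rows(rows="0 0 0 -0.007 -0.0257 0 1;0 0 0 -0.007 -0.0257 0 1;0 0 0 -0.0074 -0.0256 0 1;0 0 0 0 0 0 1;0 0 0 0 0 0 1")

```text
clock: 2.37
tcp_pos: [427.4, 207.3, 73.0]
tool_rot: [3.102, 0.493, 0.002]
ft_force: [-0.5, -0.6, -0.2]
finger_gap: 84.9
```

```bash
python3 - <<'E'
from h import *
delta([425.6,206,6.5])
im=read_camera("wrist"); cv2.imwrite("pics/w2.png",im)
E
```

```text
clock 2.37 tcp [427.4 207.3  73. ] x-yaw 18.1 zaxis [ 0.001 -0.    -1.   ] tool shift mm [-2.2  0.7 66.5] F [-0.5 -0.6 -0.2] gap 84.9 q [ 0.24  0.01  2.16 -0.    0.97  1.49]
```

View pics/w2.png

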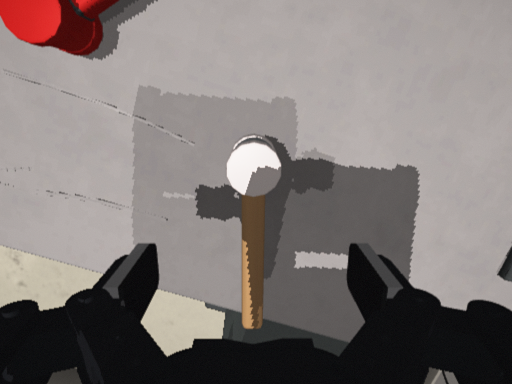

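Emit:
play_rows(rows="0 0 0 -0.002 0.0005 0.022 1;0 0 0 0 0 0.022 1;0 0 0 0 0 0.022 1;0 0 0 0 0 0 1;0 0 0 0 0 0 -1;0 0 0 0 0 0 -1;0 0 0 0 0 0 -1;0 0 0 0 0 0 -1;0 0 0 0 0 0 -1;0 0 0 0 0 0 -1;0 0 0 0 0 0 -1;0 0 0 0 0 0 -1", force=100)

```text
clock: 3.42
tcp_pos: [425.9, 206.0, 7.7]
tool_rot: [-3.104, -0.487, -0.002]
ft_force: [-2.1, -0.0, 5.8]
finger_gap: 11.7
```

```bash
python3 - <<'E'
from h import *
delta([425.6,206,6.5])
im=read_camera("wrist"); cv2.imwrite("pics/w3.png",im)
E
```

```text
clock 3.42 tcp [425.9 206.    7.7] x-yaw 17.8 zaxis [ 0.001  0.    -1.   ] tool shift mm [-0.3 -0.1  1.2] F [-2.1 -0.   5.8] gap 11.7 q [ 0.24  0.12  2.19 -0.    0.83  1.5 ]
```

View pics/w3.png

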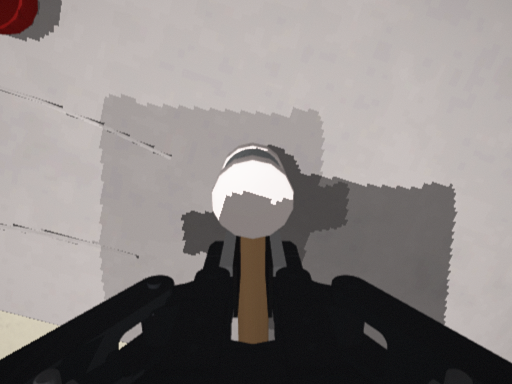

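Emit:
play_rows(rows="0 0 0 0 0 -0.01 -1;0 0 0 0 0 -0.01 -1;0 0 0 0 0 -0.01 -1;0 0 0 0 0 -0.01 -1;0 0 0 0 0 0 -1;0 0 0 0 0 0 -1")

```text
clock: 3.97
tcp_pos: [426.1, 205.9, 47.6]
tool_rot: [-3.104, -0.486, -0.004]
ft_force: [-0.1, -0.5, -2.5]
finger_gap: 11.9
```

```bash
python3 - <<'E'
from h import *
delta([425.6,206,6.5])
im=read_camera("wrist"); cv2.imwrite("pics/w4.png",im)
im=read_camera("side"); crop(im,220,150,380,270,5,"pics/s4.png")
E
```

```text
clock 3.97 tcp [426.1 205.9  47.6] x-yaw 17.8 zaxis [ 0.002  0.001 -1.   ] tool shift mm [-0.6 -0.3 41.1] F [-0.1 -0.5 -2.5] gap 11.9 q [ 0.24  0.04  2.18 -0.    0.91  1.5 ]
```

View pics/w4.png

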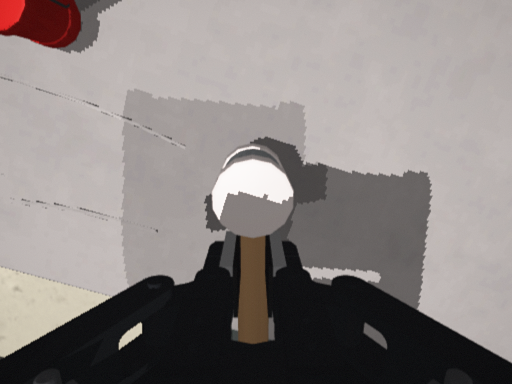

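View pics/s4.png

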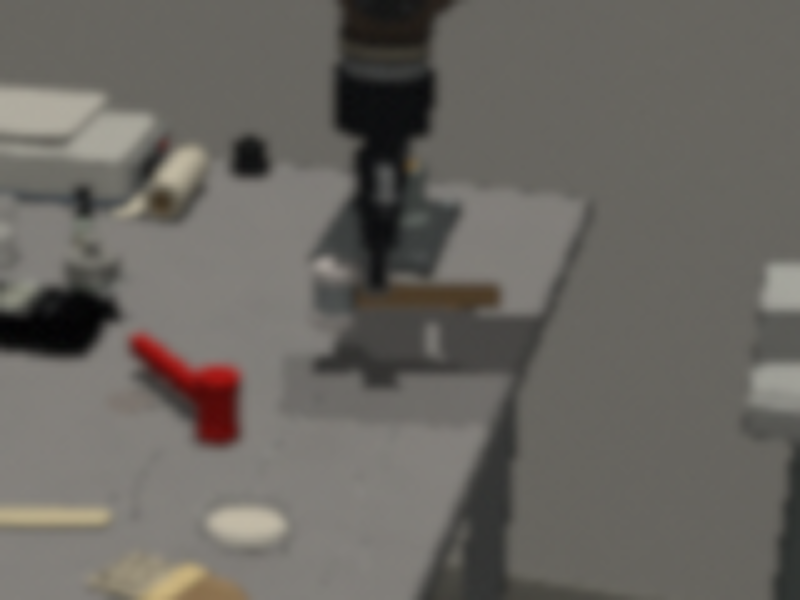

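```bash
python3 - <<'E'
from h import *
i=camera_info("wrist"); k=(np.array(i["intrinsics"]),np.linalg.inv(np.array(i["mount"])))
print(back(k,(252.5,198),-42.3))
im=cv2.imread("pics/w4.png"); g=(im.min(2)>90).astype(np.uint8); 
crop(im,190,130,320,260,5,"pics/w4c.png")
E
```

```text
[ 32.28238405   0.11274275 -42.3       ]
```

View pics/w4c.png

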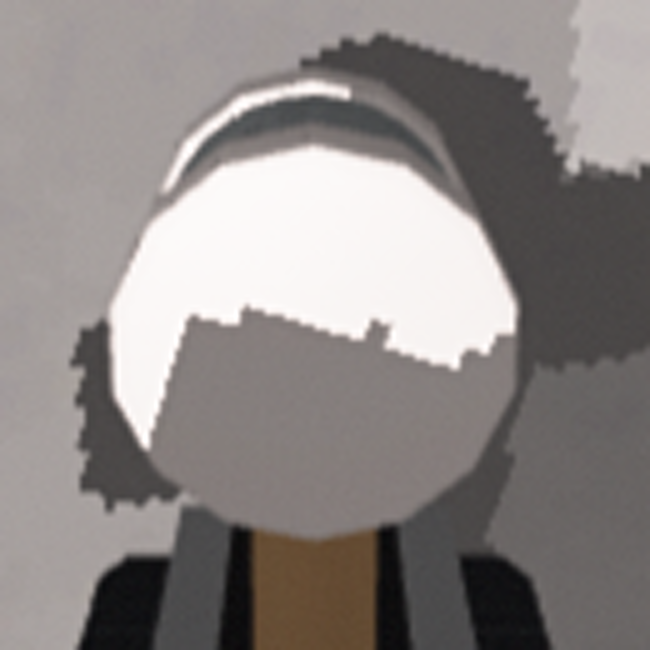

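Emit:
play_rows(rows="0 0 6 0 0 -0.011 -1;0 0 6 0 0 -0.011 -1;0 0 6 0 0 -0.011 -1;0 0 6 0 0 -0.011 -1;0 0 6 0 0 -0.011 -1;0 0 6 0 0 -0.011 -1;0 0 6.8 0 0 0 -1;0 0 0 0 0 0 -1")

```text
clock: 4.73
tcp_pos: [425.3, 205.7, 112.5]
tool_rot: [-3.066, 0.683, -0.0]
ft_force: [0.5, 0.0, -2.2]
finger_gap: 11.7
```

```bash
python3 - <<'E'
from h import *
delta([451.8,-25.9,106])
E
```

```text
clock 4.73 tcp [425.3 205.7 112.5] x-yaw -25.1 zaxis [ 0.  0. -1.] tool shift mm [122.3 198.5   6.4] F [ 0.5  0.  -2.2] gap 11.7 q [ 0.24 -0.06  2.15  0.    1.06  2.24]
```

Emit:
play_rows(rows="0 0 0 0.0153 0.0248 0 -1;0 0 0 0.0153 0.0248 0 -1;0 0 0 0.0153 0.0248 0 -1;0 0 0 0.0153 0.0248 0 -1;0 0 0 0.0153 0.0248 0 -1;0 0 0 0.0153 0.0248 0 -1;0 0 0 0.0153 0.0248 0 -1;0 0 0 0.0153 0.0248 0 -1;0 0 0 0 0 0 -1;0 0 0 0 0 0 -1")

```text
clock: 5.57
tcp_pos: [451.8, -26.8, 111.5]
tool_rot: [-3.066, 0.681, 0.003]
ft_force: [-0.0, 0.2, -2.3]
finger_gap: 11.6
```

```bash
python3 - <<'E'
from h import *
delta([451.8,-25.9,106])
im=read_camera("wrist"); cv2.imwrite("pics/w5.png",im)
k=cam("wrist"); print(proj(k,[[480.8,-39.5,74],[480.8,-39.5,112]]))
im=read_camera("side"); crop(im,220,120,380,240,5,"pics/s5.png")
im=read_camera("scene"); crop(im,220,200,360,310,5.5,"pics/c5.png")
print(proj(cam("side"),[[480.8,-39.5,74],[480.8,-39.5,105]]),proj(cam("scene"),[[480.8,-39.5,74],[480.8,-39.5,105]]))
E
```

```text
clock 5.57 tcp [451.8 -26.8 111.5] x-yaw -25.0 zaxis [-0.002  0.001 -1.   ] tool shift mm [-0.4 -0.8  5.5] F [-0.   0.2 -2.3] gap 11.6 q [-0.28 -0.11  2.19  0.    1.06  1.72]
[[252.3678413  160.84941847]
 [252.28930941 174.51171464]]
[[295.48389024 185.778294  ]
 [295.79077723 179.09672527]] [[286.56118675 253.74627843]
 [287.18585801 247.35051664]]
```

View pics/w5.png

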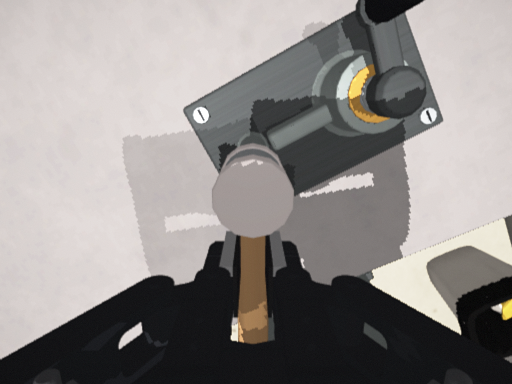

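View pics/s5.png

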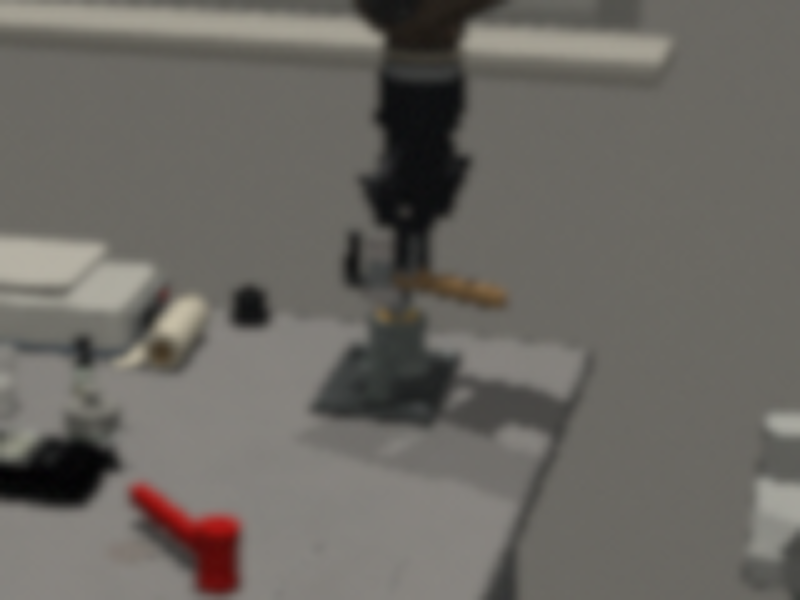

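View pics/c5.png

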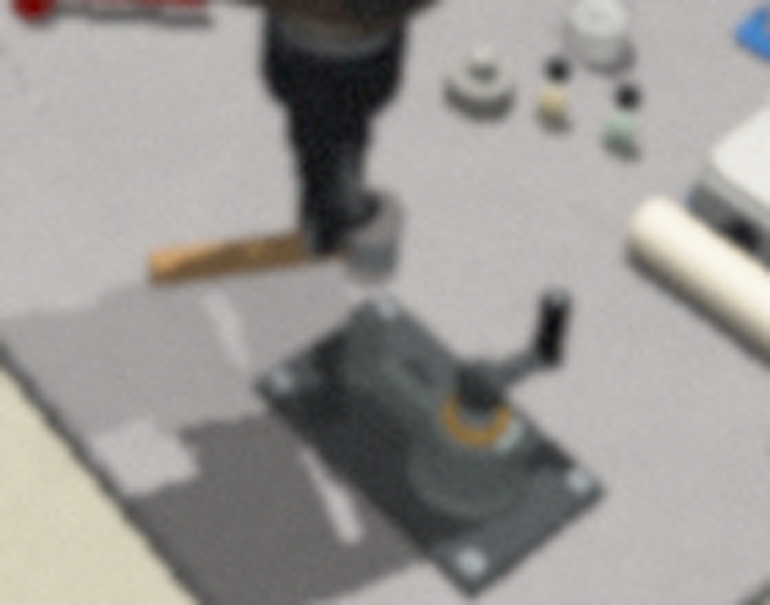

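```bash
python3 - <<'E'
from h import *
k=cam("wrist"); print(proj(k,[[480.8,-39.5,10],[480.8,-39.5,60],[486.3,-129,62],[486.3,-129,10]]))
print(proj(cam("scene"),[[480.8,-39.5,10],[480.8,-39.5,60]])*5.5-np.array([220,200])*5.5)
im=cv2.imread("pics/w5.png"); crop(im,180,0,450,210,2.9,"pics/w5c.png")
E
```

```text
[[253.59825326 145.98867679]
 [253.7898215  156.49017279]
 [377.83610308  90.74857266]
 [353.17672304  92.27124521]]
[[359.3418838  364.66026408]
 [364.57198277 311.11135115]]
```

View pics/w5c.png

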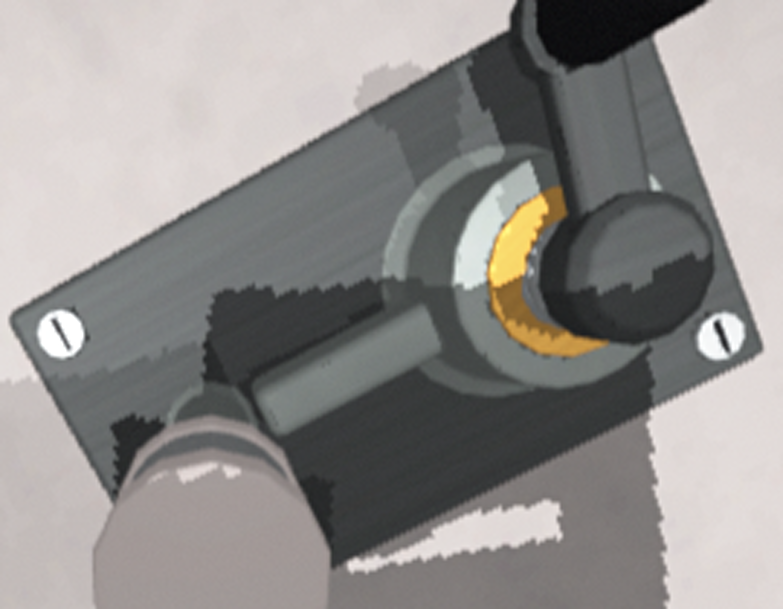

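Emit:
play_rows(rows="0 0 0 -0.0004 -0.0008 0.014 -1;0 0 0 0 0 0.012 -1;0 0 0 0 0 0.003 -1;0 0 0 0 0 0.003 -1;0 0 0 0 0 0 -1", force=120)

```text
clock: 6.13
tcp_pos: [452.2, -24.1, 80.5]
tool_rot: [-3.067, 0.677, 0.001]
ft_force: [-0.3, 0.8, -1.7]
finger_gap: 11.1
```

Emit:
play_rows(rows="0 0 0 0 0 0.003 -1;0 0 0 0 0 0.003 -1;0 0 0 0 0 0 -1")

```text
clock: 6.38
tcp_pos: [452.9, -24.6, 74.9]
tool_rot: [-3.066, 0.68, -0.002]
ft_force: [-2.2, 2.6, 4.1]
finger_gap: 10.5
```

```bash
python3 - <<'E'
from h import *
delta([452.2,-26,70])
im=read_camera("wrist"); crop(im,130,50,390,250,3,"pics/w6.png")
E
```

```text
clock 6.38 tcp [452.9 -24.6  74.9] x-yaw -25.0 zaxis [ 0.001  0.    -1.   ] tool shift mm [-0.1  1.5  4.9] F [-2.2  2.6  4.1] gap 10.5 q [-0.28 -0.05  2.21  0.    0.98  1.73]
```

View pics/w6.png

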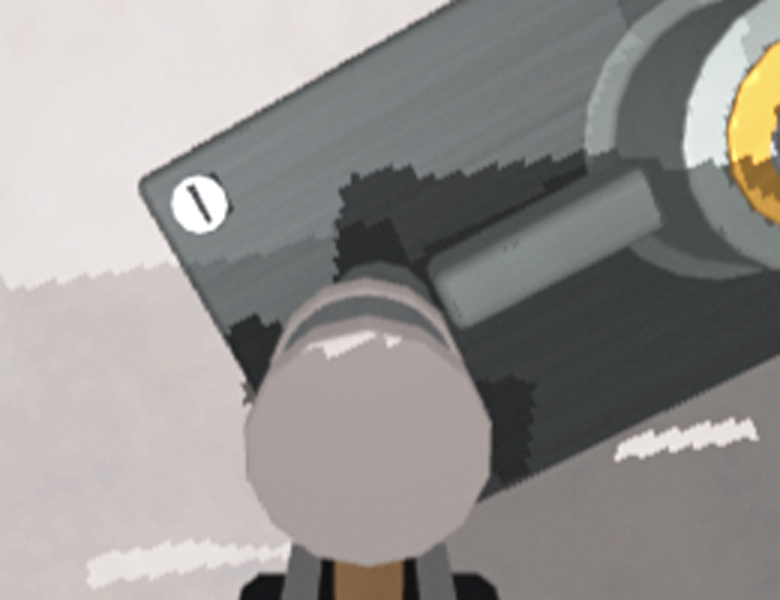

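Emit:
play_rows(rows="0 0 0 0 0 0.003 -1;0 0 0 0 0 0.003 -1;0 0 0 0 0 0 -1")

```text
clock: 6.68
tcp_pos: [452.8, -24.7, 69.0]
tool_rot: [-3.066, 0.68, -0.0]
ft_force: [-3.8, 3.2, 10.3]
finger_gap: 10.5
```

Emit:
play_rows(rows="0 0 0 0 0 0.003 -1;0 0 0 0 0 0.003 -1;0 0 0 0 0 0 -1")

```text
clock: 6.93
tcp_pos: [451.9, -23.9, 66.7]
tool_rot: [-3.065, 0.68, 0.01]
ft_force: [-18.4, 9.4, 36.1]
finger_gap: 10.7
```

```bash
python3 - <<'E'
from h import *
delta([452.2,-26,70])
im=read_camera("wrist"); crop(im,130,50,390,250,3,"pics/w7.png")
E
```

```text
clock 6.93 tcp [451.9 -23.9  66.7] x-yaw -25.0 zaxis [-0.006  0.003 -1.   ] tool shift mm [ 1.1  1.8 -3.3] F [-18.4   9.4  36.1] gap 10.7 q [-0.28 -0.03  2.21  0.    0.97  1.73]
```

View pics/w7.png

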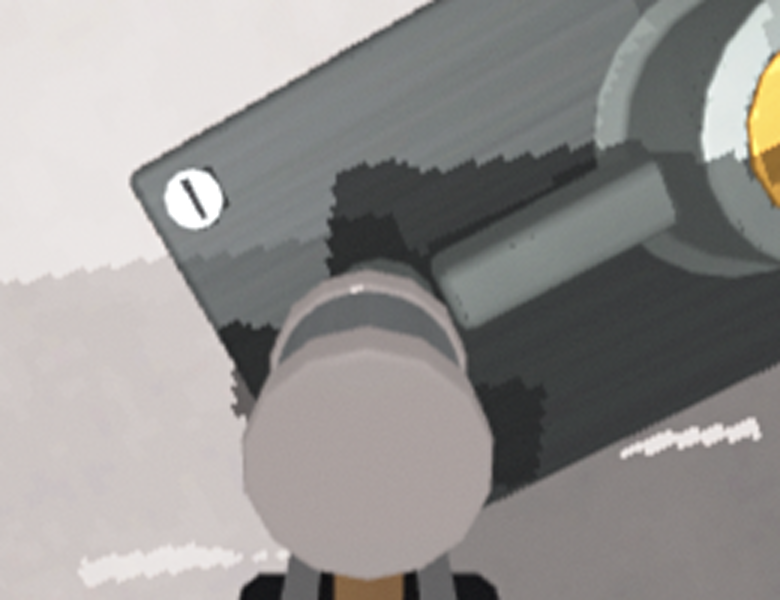

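Emit:
play_rows(rows="0 0 0 0 0 -0.02 -1;0 0 0 0 0 -0.02 -1;0 0 0 -0.006 -0.02 0 -1;0 0 0 -0.009 -0.025 0 -1;0 0 0 -0.009 -0.025 0 -1;0 0 0 -0.009 -0.025 0 -1;0 0 0 0 0 0 -1;0 0 0 0 0 0 -1")

```text
clock: 7.65
tcp_pos: [462.2, 75.5, 101.2]
tool_rot: [3.067, -0.676, -0.0]
ft_force: [-0.1, -0.5, -2.4]
finger_gap: 11.0
```

```bash
python3 - <<'E'
from h import *
delta([461,183,110])
k=cam("wrist"); u=proj(k,[[480.8,-39.5,62]]); print(u)
im=read_camera("wrist"); cv2.imwrite("pics/w8.png",im)
E
```

```text
clock 7.65 tcp [462.2  75.5 101.2] x-yaw -24.8 zaxis [-0.001 -0.001 -1.   ] tool shift mm [-46.3 -97.   -9. ] F [-0.1 -0.5 -2.4] gap 11.0 q [-0.05 -0.05  2.16 -0.    1.03  1.95]
[[409.41359488 107.61397516]]
```

View pics/w8.png

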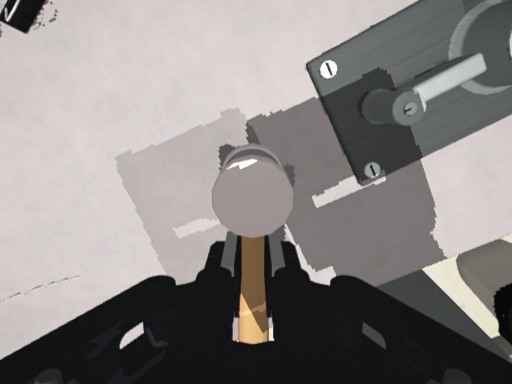

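```bash
python3 - <<'E'
from h import *
im=cv2.imread("pics/w8.png"); crop(im,370,75,450,135,9,"pics/w8c.png")
k=cam("wrist"); print((proj(k,[[480.8,-39.5,60],[480.8,-39.5,62],[480.8,-39.5,66],[480.8,-39.5,74]])-[370,75])*9)
E
```

```text
[[329.88700224 294.86739889]
 [343.47189251 295.63193387]
 [371.45441891 297.20674382]
 [430.90679495 300.55262446]]
```

View pics/w8c.png

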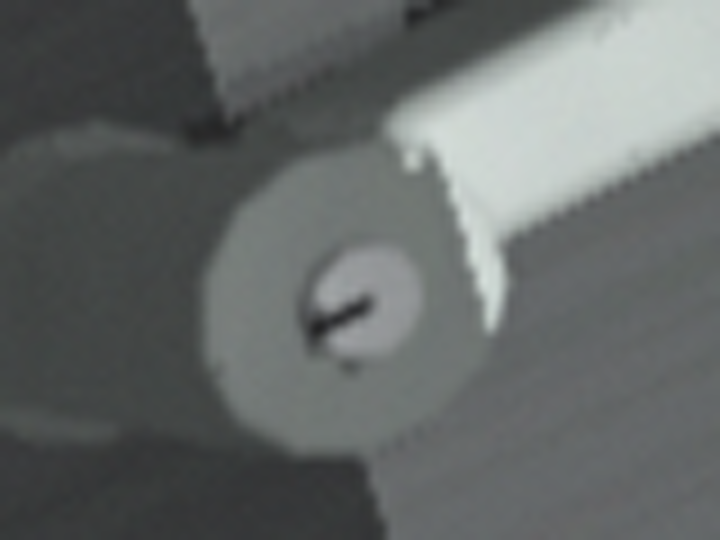

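Emit:
play_rows(rows="0 0 0 -0.0116 -0.0242 0 -1;0 0 0 -0.0116 -0.0242 0 -1;0 0 0 -0.0116 -0.0242 0 -1;0 0 0 -0.0116 -0.0242 0 -1;0 0 0 0 0 0.022 -1;0 0 0 0 0 0.022 -1;0 0 0 0 0 0.022 -1;0 0 0 0 0 0.014 -1;0 0 0 0 0 0.008 -1;0 0 0 0 0 0 -1")

```text
clock: 8.53
tcp_pos: [459.9, 181.0, 12.0]
tool_rot: [3.065, -0.682, -0.006]
ft_force: [-0.9, 0.5, -2.8]
finger_gap: 11.1
```

```bash
python3 - <<'E'
from h import *
delta([461,183,8])
im=read_camera("wrist"); cv2.imwrite("pics/w9.png",im)
E
```

```text
clock 8.53 tcp [459.9 181.   12. ] x-yaw -25.1 zaxis [-0.004 -0.001 -1.   ] tool shift mm [ 0.1 -2.2  4. ] F [-0.9  0.5 -2.8] gap 11.1 q [ 0.17  0.16  2.14 -0.    0.85  2.18]
```

View pics/w9.png

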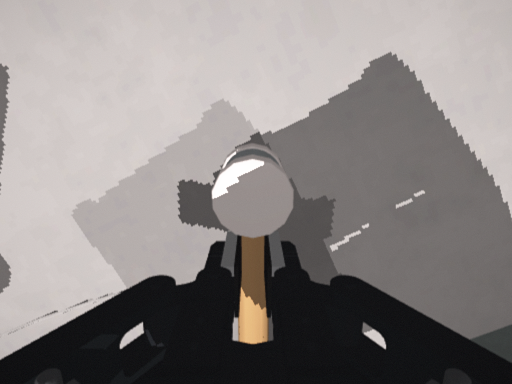

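Emit:
play_rows(rows="0 0 0 0 0 0.002 -1;0 0 0 0 0 0.002 -1;0 0 0 0 0 0.001 -1;0 0 0 0 0 0 -1")

```text
clock: 8.92
tcp_pos: [462.0, 182.5, 10.0]
tool_rot: [-3.067, 0.68, -0.002]
ft_force: [-0.1, -0.3, -1.5]
finger_gap: 11.0
```

Emit:
play_rows(rows="0 0 0 0 0 0.0015 -1;0 0 0 0 0 0.0005 -1;0 0 0 0 0 0 -1")

```text
clock: 9.17
tcp_pos: [461.9, 182.7, 8.0]
tool_rot: [-3.067, 0.68, -0.001]
ft_force: [-1.4, 1.1, 0.4]
finger_gap: 10.7
```

Emit:
play_rows(rows="0 0 0 0 0 0 -0.4;0 0 0 0 0 0 0.2;0 0 0 0 0 0 0.6;0 0 0 0 0 0 1;0 0 0 0 0 0 1;0 0 0 0 0 0 1;0 0 0 0 0 -0.02 1;0 0 0 0 0 -0.035 1;0 0 0 0 0 -0.035 1;0 0 0 0 0 -0.035 1;0 0 0 0 0 0 1")

```text
clock: 10.08
tcp_pos: [466.6, 183.5, 140.7]
tool_rot: [-3.062, 0.678, -0.022]
ft_force: [0.6, 0.5, 1.3]
finger_gap: 85.1
```

```bash
python3 - <<'E'
from h import *
delta([461,183,8])
im=read_camera("wrist"); cv2.imwrite("pics/w10.png",im)
E
```

```text
clock 10.08 tcp [466.6 183.5 140.7] x-yaw -25.0 zaxis [ 0.015  0.003 -1.   ] tool shift mm [ -6.5   4.  132.6] F [0.6 0.5 1.3] gap 85.1 q [ 0.17 -0.04  2.07  0.    1.1   2.18]
```

View pics/w10.png

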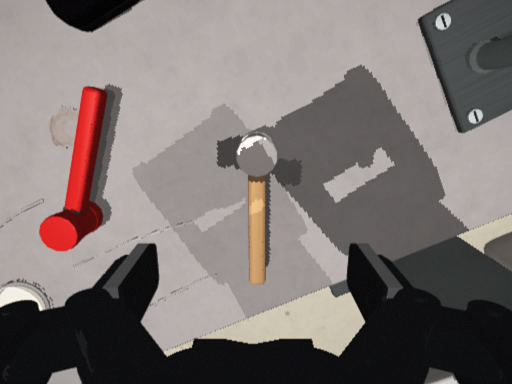

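Emit:
play_rows(rows="0 0 0 0 0 -0.03 1;0 0 0 0.0188 0.029 -0.015 1;0 0 0 0.0188 0.029 -0.015 1;0 0 0 0.0188 0.029 0 1;0 0 0 0.0188 0.029 0 1;0 0 0 0.0188 0.029 0 1;0 0 0 0.0188 0.029 0 1;0 0 0 0.0188 0.029 0 1;0 0 0 0.0188 0.029 0 1;0 0 0 0.0188 0.029 0 1;0 0 0 0 0 0 1;0 0 0 0 0 0 1", force=20)

```text
clock: 11.13
tcp_pos: [503.8, -126.8, 190.8]
tool_rot: [-3.065, 0.685, 0.004]
ft_force: [0.6, -0.4, -0.2]
finger_gap: 85.3
```

```bash
python3 - <<'E'
from h import *
import pickle
s=sense(); delta([510,-125,200],s=s)
im=read_camera("wrist"); cv2.imwrite("pics/w11.png",cv2.resize(im,None,fx=1.5,fy=1.5,interpolation=cv2.INTER_CUBIC)); pickle.dump((s,im),open("w11.pkl","wb"))
E
```

```text
clock 11.13 tcp [ 503.8 -126.8  190.8] x-yaw -25.2 zaxis [-0.003  0.001 -1.   ] tool shift mm [ 4.8 -4.3 -9.2] F [ 0.6 -0.4 -0.2] gap 85.3 q [-0.44 -0.04  1.97  0.    1.21  1.57]
```

View pics/w11.png

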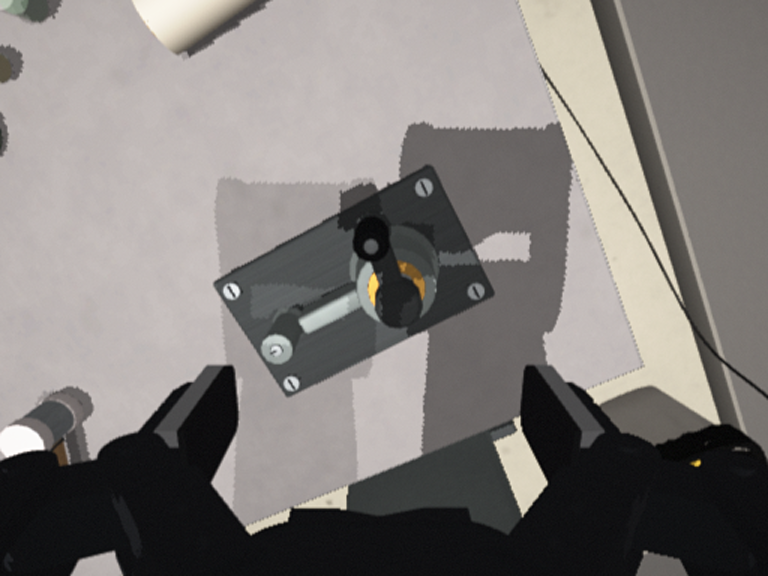

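```bash
python3 - <<'E'
from h import *
import pickle
s,im=pickle.load(open("w11.pkl","rb")); k=cam("wrist",s)
crop(im,140,105,340,270,4,"pics/w11c.png")
E
```

```text
(no output)
```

View pics/w11c.png

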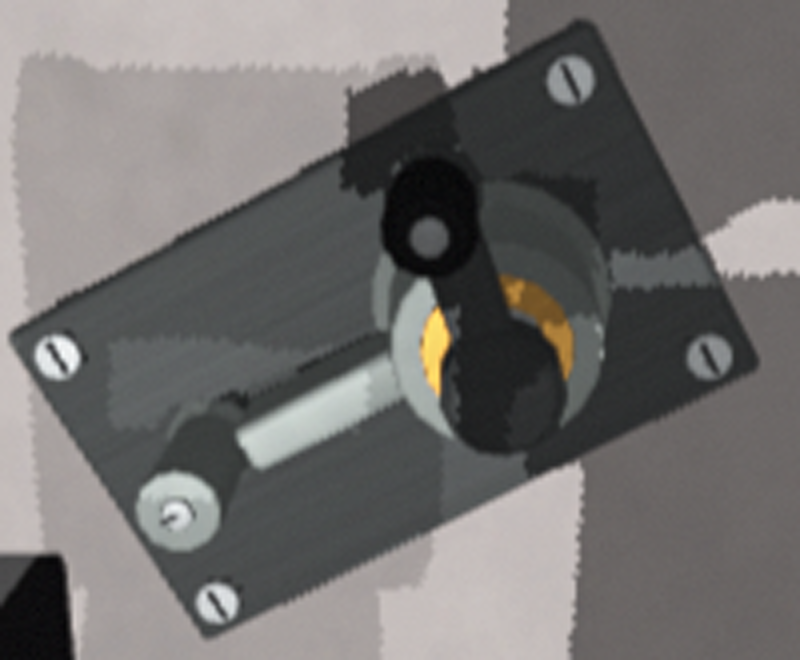

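```bash
python3 - <<'E'
from h import *
import pickle
s,im=pickle.load(open("w11.pkl","rb")); k=cam("wrist",s)
f=lambda x,y,z: back(k,(140+(x-1.5)/4,105+(y-1.5)/4),z)
C=np.array([f(12,338,10),f(588,20,10),f(757,365,10),f(208,637,10)]); print(C.round(1), [np.linalg.norm(C[i]-C[i-1]).round(1) for i in range(4)])
long=(C[0]-C[1]+C[3]-C[2])/2; yaw=np.degrees(np.arctan2(long[1],long[0]))-90; print("yaw",yaw)
y=np.radians(yaw); ey=np.array([-np.sin(y),np.cos(y),0])
c=C.mean(0); print("axis from plate", c-34.5*ey)
p=f(178,510,60); print("post",p,"axis from post",p-90*ey,"pin",f(177,514,62))
kt=f(430,237,137); ax=f(497,345,62); print("knob",kt,"brass",ax)
for A in (c-34.5*ey,p-90*ey): 
  d=kt-A; print(np.hypot(d[0],d[1]),np.degrees(np.arctan2(d[1],d[0]))-yaw)
E
```

```text
[[ 531.5   -3.8   10. ]
 [ 542.2 -184.2   10. ]
 [ 435.4 -189.8   10. ]
 [ 425.7   -9.3   10. ]] [np.float64(105.9), np.float64(180.7), np.float64(106.9), np.float64(180.7)]
yaw 3.2420898568686596
axis from plate [ 485.64451561 -131.20420325   10.        ]
post [480.62501489 -40.68456587  60.        ] axis from post [ 485.71496048 -130.54051978   60.        ] pin [480.37818677 -40.73760681  62.        ]
knob [ 529.78156437 -135.02221471  137.        ] brass [ 486.34498422 -130.62659065   62.        ]
44.301876761795704 -8.186071061403789
44.29391795206386 -9.049261235001932
```

Emit:
play_rows(rows="0 0 0 0.0139 -0.002 0 1;0 0 0 0.0138 -0.002 0 1;0 0 0 0 0 0.02 1;0 0 0 0 0 0.024 1;0 0 0 0 0 0.024 1;0 0 0 0 0 0.018 1;0 0 0 0 0 0 1;0 0 0 0 0 0 1", force=20)

```text
clock: 11.85
tcp_pos: [530.2, -131.8, 105.0]
tool_rot: [-3.067, 0.677, 0.006]
ft_force: [0.4, -0.6, 1.0]
finger_gap: 85.7
```

```bash
python3 - <<'E'
from h import *
delta([530.5,-135,103])
im=read_camera("wrist"); cv2.imwrite("pics/w12.png",im)
E
```

```text
clock 11.85 tcp [ 530.2 -131.8  105. ] x-yaw -24.9 zaxis [-0.003  0.002 -1.   ] tool shift mm [1.6 2.8 2. ] F [ 0.4 -0.6  1. ] gap 85.7 q [-0.43  0.12  1.98  0.    1.05  1.58]
```

View pics/w12.png

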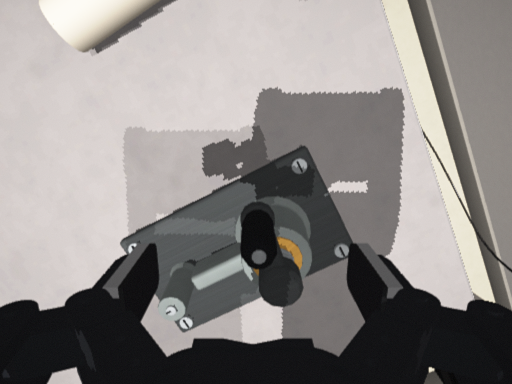

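Emit:
play_rows(rows="0 0 0 0.0016 0.0028 0.0005 1;0 0 0 0 0 0 0;0 0 0 0 0 0 -0.4;0 0 0 0 0 0 -1;0 0 0 0 0 0 -1;0 0 0 0 0 0 -1;0 0 0 0 0 0 -1;0 0 0 0 0 0 -1", force=20)

```text
clock: 12.57
tcp_pos: [531.5, -137.4, 106.2]
tool_rot: [3.066, -0.679, -0.0]
ft_force: [-1.1, -1.6, 1.8]
finger_gap: 15.9
```

```bash
python3 - <<'E'
from h import *
delta([530.5,-135,103])
im=read_camera("wrist"); cv2.imwrite("pics/w13.png",im)
E
```

```text
clock 12.57 tcp [ 531.5 -137.4  106.2] x-yaw -25.0 zaxis [-0.    -0.001 -1.   ] tool shift mm [-1.9 -1.8  3.2] F [-1.1 -1.6  1.8] gap 15.9 q [-0.44  0.12  1.97 -0.    1.05  1.57]
```

View pics/w13.png

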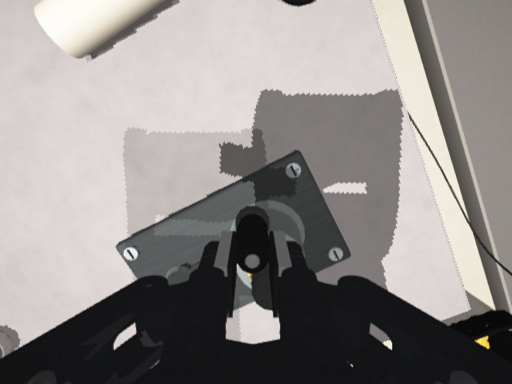

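```bash
cat >> h.py <<'E'
AX=np.array([485.7,-130.8])
def arc(a0,steps,r=45,M=None,dz=0):
    s=sense(); M=R.from_rotvec(s["tool_rot"]).as_matrix() if M is None else M
    a=np.radians(a0); out=[]
    for st in steps:
        b=a+np.radians(st); d=np.array([r*(np.cos(b)-np.cos(a)),r*(np.sin(b)-np.sin(a)),dz]); t=M.T@d/1000; out.append("0 0 0 %.4f %.4f %.4f -1"%tuple(t)); a=b
    print(";".join(out)); print("end",np.degrees(a))
def where():
    s=sense(); d=s["tcp_pos"][:2]-AX; print("ang %.1f r %.1f z %.1f"%(np.degrees(np.arctan2(d[1],d[0])),np.hypot(*d),s["tcp_pos"][2]),"F",s["ft_force"].round(1),"gap %.1f"%s["finger_gap"],"t %.2f"%s["clock"])
E
python3 - <<'E'
from h import *
where()
i=camera_info("wrist"); k=cam("wrist"); print("knob top",back(k,(252,262),137))
M=R.from_euler('z',-25,degrees=True).as_matrix()@np.diag([1,-1,-1])
arc(-7,[9]*4,M=M); arc(29,[9]*4,M=M)
E
```

```text
ang -8.3 r 46.3 z 106.1 F [-0.6 -2.1  1.7] gap 15.9 t 12.62
knob top [ 529.52152062 -136.49539629  137.        ]
0 0 0 -0.0027 -0.0065 0.0000 -1;0 0 0 -0.0037 -0.0060 0.0000 -1;0 0 0 -0.0046 -0.0054 0.0000 -1;0 0 0 -0.0054 -0.0046 0.0000 -1
end 29.000000000000004
0 0 0 -0.0060 -0.0037 0.0000 -1;0 0 0 -0.0065 -0.0027 0.0000 -1;0 0 0 -0.0069 -0.0016 0.0000 -1;0 0 0 -0.0070 -0.0006 0.0000 -1
end 65.0
```

Emit:
play_rows(rows="0 0 0 -0.0027 -0.0065 0.001 -1;0 0 0 -0.0037 -0.006 0 -1;0 0 0 -0.0046 -0.0054 0 -1;0 0 0 -0.0054 -0.0046 0 -1;0 0 0 0 0 0 -1")

```text
clock: 13.03
tcp_pos: [527.3, -109.7, 106.3]
tool_rot: [3.066, -0.679, 0.006]
ft_force: [-1.2, -0.9, 6.4]
finger_gap: 16.0
```

```bash
python3 -c "
from h import *
where()"
```

```text
ang 26.9 r 46.6 z 106.3 F [-1.2 -0.9  6.4] gap 16.0 t 13.03
```

Emit:
play_rows(rows="0 0 0 -0.006 -0.0037 0 -1;0 0 0 -0.0065 -0.0027 0 -1;0 0 0 -0.0069 -0.0016 0 -1;0 0 0 -0.007 -0.0006 0 -1;0 0 0 0 0 0 -1")

```text
clock: 13.45
tcp_pos: [507.4, -90.5, 106.9]
tool_rot: [-3.067, 0.68, -0.008]
ft_force: [-0.4, 1.0, 8.9]
finger_gap: 15.3
```

```bash
python3 -c "
from h import *
where()
M=R.from_euler('z',-25,degrees=True).as_matrix()@np.diag([1,-1,-1])
for a in range(65,200,36): arc(a,[9]*4,M=M)"
```

```text
ang 61.7 r 45.8 z 106.9 F [-0.4  1.   8.9] gap 15.3 t 13.45
0 0 0 -0.0070 0.0006 0.0000 -1;0 0 0 -0.0069 0.0016 0.0000 -1;0 0 0 -0.0065 0.0027 0.0000 -1;0 0 0 -0.0060 0.0037 0.0000 -1
end 101.0
0 0 0 -0.0054 0.0046 0.0000 -1;0 0 0 -0.0046 0.0054 0.0000 -1;0 0 0 -0.0037 0.0060 0.0000 -1;0 0 0 -0.0027 0.0065 0.0000 -1
end 137.0
0 0 0 -0.0016 0.0069 0.0000 -1;0 0 0 -0.0006 0.0070 0.0000 -1;0 0 0 0.0006 0.0070 0.0000 -1;0 0 0 0.0016 0.0069 0.0000 -1
end 173.0
0 0 0 0.0027 0.0065 0.0000 -1;0 0 0 0.0037 0.0060 0.0000 -1;0 0 0 0.0046 0.0054 0.0000 -1;0 0 0 0.0054 0.0046 0.0000 -1
end 209.0
```

Emit:
play_rows(rows="0 0 0 -0.007 0.0006 0 -1;0 0 0 -0.0069 0.0016 0 -1;0 0 0 0 0 0 -1")

```text
clock: 13.7
tcp_pos: [494.1, -86.3, 107.3]
tool_rot: [-3.065, 0.681, -0.008]
ft_force: [-1.0, 1.0, 10.2]
finger_gap: 15.6
```

Emit:
play_rows(rows="0 0 0 -0.0065 0.0027 0 -1;0 0 0 -0.006 0.0037 0 -1;0 0 0 0 0 0 -1")

```text
clock: 13.95
tcp_pos: [480.7, -86.7, 107.7]
tool_rot: [-3.064, 0.681, -0.01]
ft_force: [0.3, 1.6, 11.0]
finger_gap: 15.4
```

```bash
python3 -c "
from h import *
where()"
```

```text
ang 96.5 r 44.4 z 107.7 F [ 0.3  1.6 11. ] gap 15.4 t 13.95
```

Emit:
play_rows(rows="0 0 0 -0.0054 0.0046 0 -1;0 0 0 -0.0046 0.0054 0 -1;0 0 0 0 0 0 -1")

```text
clock: 14.2
tcp_pos: [463.9, -91.6, 103.6]
tool_rot: [-3.067, 0.68, 0.002]
ft_force: [2.4, -4.0, -12.0]
finger_gap: 15.4
```

Emit:
play_rows(rows="0 0 0 -0.0037 0.006 0 -1;0 0 0 -0.0027 0.0065 0 -1;0 0 0 0 0 0 -1")

```text
clock: 14.45
tcp_pos: [452.3, -100.8, 102.1]
tool_rot: [3.067, -0.681, -0.004]
ft_force: [4.0, -4.5, -10.0]
finger_gap: 15.9
```

```bash
python3 -c "
from h import *
where()"
```

```text
ang 138.0 r 44.9 z 102.1 F [  4.   -4.5 -10. ] gap 15.9 t 14.45
```

Emit:
play_rows(rows="0 0 0 0 0 0.002 -1;0 0 0 0 0 0.002 -1;0 0 0 0 0 0 -1")

```text
clock: 14.7
tcp_pos: [453.5, -100.5, 101.1]
tool_rot: [-3.067, 0.68, 0.004]
ft_force: [-2.2, -2.2, 2.9]
finger_gap: 15.7
```

Emit:
play_rows(rows="0 0 0 0 0 0.001 -1;0 0 0 0 0 0.001 -1;0 0 0 0 0 0 -1")

```text
clock: 14.95
tcp_pos: [454.0, -100.5, 100.7]
tool_rot: [-3.067, 0.679, 0.003]
ft_force: [-5.4, 0.5, 11.2]
finger_gap: 15.7
```

```bash
python3 -c "
from h import *
where()
im=read_camera('wrist'); cv2.imwrite('pics/w14.png',im)"
```

```text
ang 136.3 r 43.9 z 100.7 F [-5.4  0.5 11.2] gap 15.7 t 14.95
```

View pics/w14.png

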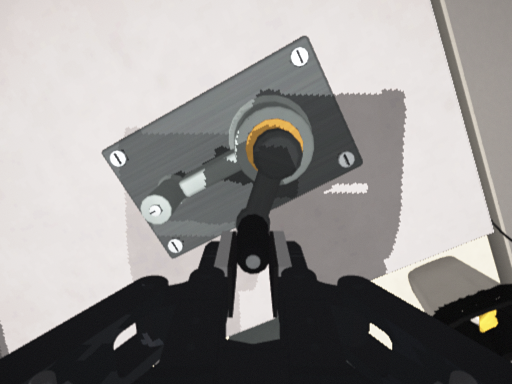

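```bash
python3 -c "
from h import *
M=R.from_euler('z',-25,degrees=True).as_matrix()@np.diag([1,-1,-1])
a=137
for n in (6,10,10,7): arc(a,[-12]*n,M=M,dz=-0.267); a-=12*n"
```

```text
0 0 0 0.0038 -0.0086 0.0003 -1;0 0 0 0.0055 -0.0076 0.0003 -1;0 0 0 0.0070 -0.0063 0.0003 -1;0 0 0 0.0081 -0.0047 0.0003 -1;0 0 0 0.0089 -0.0029 0.0003 -1;0 0 0 0.0094 -0.0010 0.0003 -1
end 64.99999999999999
0 0 0 0.0094 0.0010 0.0003 -1;0 0 0 0.0089 0.0029 0.0003 -1;0 0 0 0.0081 0.0047 0.0003 -1;0 0 0 0.0070 0.0063 0.0003 -1;0 0 0 0.0055 0.0076 0.0003 -1;0 0 0 0.0038 0.0086 0.0003 -1;0 0 0 0.0020 0.0092 0.0003 -1;0 0 0 -0.0000 0.0094 0.0003 -1;0 0 0 -0.0020 0.0092 0.0003 -1;0 0 0 -0.0038 0.0086 0.0003 -1
end -55.00000000000003
0 0 0 -0.0055 0.0076 0.0003 -1;0 0 0 -0.0070 0.0063 0.0003 -1;0 0 0 -0.0081 0.0047 0.0003 -1;0 0 0 -0.0089 0.0029 0.0003 -1;0 0 0 -0.0094 0.0010 0.0003 -1;0 0 0 -0.0094 -0.0010 0.0003 -1;0 0 0 -0.0089 -0.0029 0.0003 -1;0 0 0 -0.0081 -0.0047 0.0003 -1;0 0 0 -0.0070 -0.0063 0.0003 -1;0 0 0 -0.0055 -0.0076 0.0003 -1
end -174.99999999999997
0 0 0 -0.0038 -0.0086 0.0003 -1;0 0 0 -0.0020 -0.0092 0.0003 -1;0 0 0 -0.0000 -0.0094 0.0003 -1;0 0 0 0.0020 -0.0092 0.0003 -1;0 0 0 0.0038 -0.0086 0.0003 -1;0 0 0 0.0055 -0.0076 0.0003 -1;0 0 0 0.0070 -0.0063 0.0003 -1
end -259.0
```

Seated in the thread (net drop ≈ 8 mm). Now forward, first ease the down push.

Emit:
play_rows(rows="0 0 0 0.0038 -0.0086 -0.0005 -1;0 0 0 0.0055 -0.0076 0.0002 -1;0 0 0 0.007 -0.0063 0.0003 -1;0 0 0 0 0 0 -1")

```text
clock: 15.33
tcp_pos: [478.7, -86.3, 99.3]
tool_rot: [-3.066, 0.679, 0.003]
ft_force: [-0.4, 0.9, 5.2]
finger_gap: 15.6
```

```bash
python3 -c "
from h import *
where()"
```

```text
ang 98.9 r 45.1 z 99.3 F [-0.4  0.9  5.2] gap 15.6 t 15.33
```

Emit:
play_rows(rows="0 0 0 0.0081 -0.0047 0.0003 -1;0 0 0 0.0089 -0.0029 0.0002 -1;0 0 0 0.0094 -0.001 0.0003 -1;0 0 0 0.0094 0.001 0.0003 -1;0 0 0 0.0089 0.0029 0.0002 -1;0 0 0 0.0081 0.0047 0.0003 -1;0 0 0 0.007 0.0063 0.0003 -1;0 0 0 0.0055 0.0076 0.0002 -1;0 0 0 0 0 0 -1")

```text
clock: 16.08
tcp_pos: [532.3, -126.8, 97.4]
tool_rot: [-3.065, 0.68, 0.001]
ft_force: [-1.0, -1.6, 6.5]
finger_gap: 15.7
```

```bash
python3 -c "
from h import *
where()"
```

```text
ang 4.9 r 46.8 z 97.4 F [-1.  -1.6  6.5] gap 15.7 t 16.08
```

Emit:
play_rows(rows="0 0 0 0.0038 0.0086 0.0003 -1;0 0 0 0.002 0.0092 0.0002 -1;0 0 0 0 0.0094 0.0003 -1;0 0 0 -0.002 0.0092 0.0003 -1;0 0 0 -0.0038 0.0086 0.0002 -1;0 0 0 -0.0055 0.0076 0.0003 -1;0 0 0 -0.007 0.0063 0.0003 -1;0 0 0 -0.0081 0.0047 0.0002 -1;0 0 0 0 0 0 -1")

```text
clock: 16.83
tcp_pos: [485.1, -176.7, 95.3]
tool_rot: [3.066, -0.68, -0.001]
ft_force: [-2.9, 0.8, 7.8]
finger_gap: 15.7
```

```bash
python3 -c "
from h import *
where()"
```

```text
ang -90.8 r 45.9 z 95.3 F [-2.9  0.8  7.8] gap 15.7 t 16.83
```

Next 8 rows, to −187°.

Emit:
play_rows(rows="0 0 0 -0.0089 0.0029 0.0003 -1;0 0 0 -0.0094 0.001 0.0002 -1;0 0 0 -0.0094 -0.001 0.0003 -1;0 0 0 -0.0089 -0.0029 0.0002 -1;0 0 0 -0.0081 -0.0047 0.0003 -1;0 0 0 -0.007 -0.0063 0.0003 -1;0 0 0 -0.0055 -0.0076 0.0002 -1;0 0 0 -0.0038 -0.0086 0.0003 -1;0 0 0 0 0 0 -1")

```text
clock: 17.58
tcp_pos: [441.3, -124.8, 93.0]
tool_rot: [3.067, -0.678, -0.003]
ft_force: [0.2, 1.3, 8.8]
finger_gap: 15.8
```

```bash
python3 -c "
from h import *
where()"
```

```text
ang 172.3 r 44.8 z 93.0 F [0.2 1.3 8.8] gap 15.8 t 17.58
```

Emit:
play_rows(rows="0 0 0 -0.002 -0.0092 0.0002 -1;0 0 0 0 -0.0094 0.0003 -1;0 0 0 0.002 -0.0092 0.0002 -1;0 0 0 0.0038 -0.0086 0.0002 -1;0 0 0 0.0055 -0.0076 0.0002 -1;0 0 0 0.0033 -0.0034 0.0001 -1;0 0 0 0 0 0 -1;0 0 0 0 0 0 -1")

```text
clock: 18.25
tcp_pos: [473.3, -88.0, 92.0]
tool_rot: [3.067, -0.678, -0.003]
ft_force: [1.6, -0.4, 7.7]
finger_gap: 15.4
```

```bash
python3 -c "
from h import *
where()
im=read_camera('wrist'); cv2.imwrite('pics/w15.png',im)
im=read_camera('side'); crop(im,200,100,400,250,4,'pics/s15.png')
where()"
```

```text
ang 106.1 r 44.6 z 92.0 F [ 1.6 -0.4  7.7] gap 15.4 t 18.25
ang 106.0 r 44.5 z 92.1 F [ 1.5 -0.3  6.8] gap 15.7 t 18.35
```

View pics/w15.png

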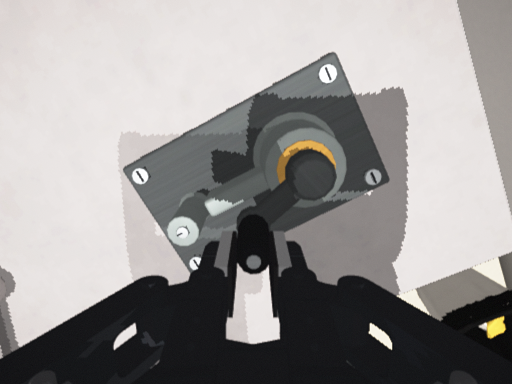

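View pics/s15.png

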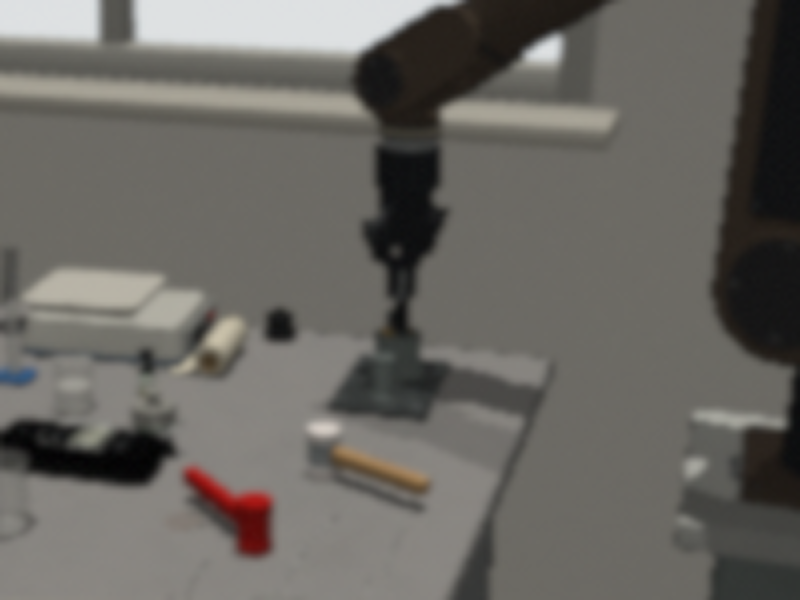

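Emit:
play_rows(rows="0 0 0 0.0036 -0.0029 0 -1;0 0 0 0 0 -0.0006 -1;0 0 0 0 0 0 -1;0 0 0 0 0 0 -1;0 0 0 0 0 0 -1")

```text
clock: 18.77
tcp_pos: [477.5, -86.7, 92.1]
tool_rot: [-3.067, 0.679, 0.003]
ft_force: [0.6, 0.4, 6.3]
finger_gap: 15.6
```

```bash
python3 - <<'E'
from h import *
where(); s=sense()
im=read_camera('wrist'); cv2.imwrite('pics/w16.png',im); crop(im,140,130,300,250,5,'pics/w16c.png')
k=cam("wrist",s); print((proj(k,[[480.6,-40.4,60],[480.6,-40.4,62],[480.6,-40.4,74]])-[140,130])*5, proj(k,[[485.7,-130.8,80]]))
im=read_camera('scene'); crop(im,200,180,360,300,5,'pics/c16.png')
E
```

```text
ang 100.6 r 44.9 z 92.1 F [0.6 0.4 6.3] gap 15.6 t 18.77
[[235.52496098 525.19114564]
 [232.53220367 531.42727313]
 [213.36113316 571.37479549]] [[316.7173357  179.99285656]]
```

View pics/w16c.png

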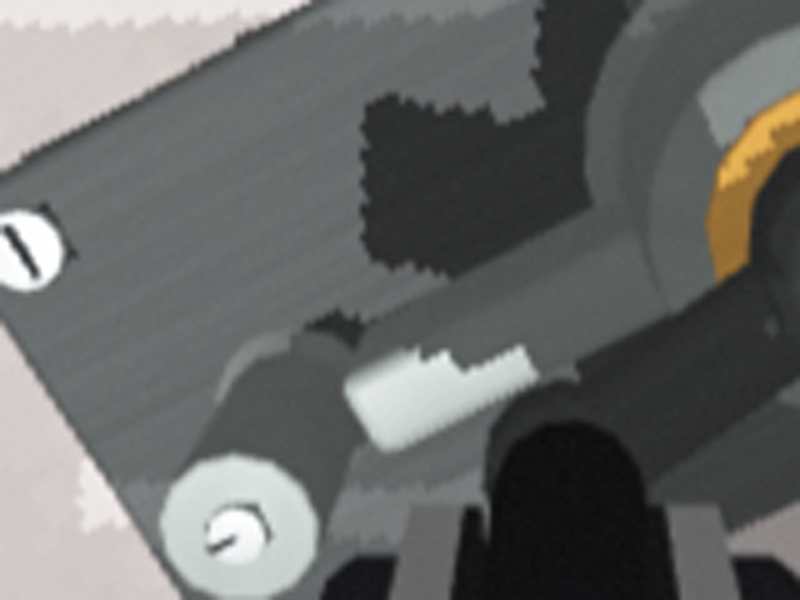

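View pics/c16.png

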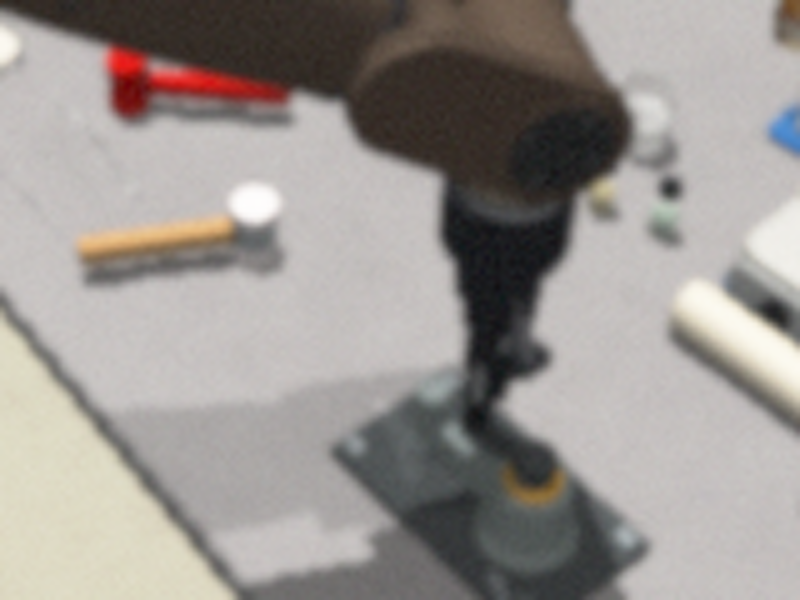

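```bash
python3 - <<'E'
from h import *
where(); print(sign_off())
E
```

```text
ang 100.6 r 44.9 z 92.1 F [ 1.2 -0.1  5.6] gap 15.8 t 18.87
the job is handed in; nothing more can be done
None
```

The job is done and handed in at about 19 s. The pin is home, the mallet is down clear of the foot, and the gripper is still holding the knob one full turn forward of the drop. No verdict was reported.

**Pin:** I pressed it down with the mallet's lower face until the force jumped to about 38 N, which I took for the end stop. Afterwards the pictures showed it about 2.5 to 3 mm above the post, where home is 2 mm. That is within about a pixel, so I relied on the force jump. The fingers never touched it.

**Mallet:** It stands upright on the table at about (490, 169) mm, well clear of the foot. At the start its handle pointed towards about −x, not +y as described. It was the only one with white ends and a wooden handle. I did not touch the other things on the table.

**Spindle:**
- **Drop:** I turned it backward about 105–125° until it dropped. The knob height before and after, corrected for the climb, gave about 8 mm. I went some 30° past the drop before noticing and pressing it home.
- **Forward turn:** It then turned about 396° clockwise without jamming, which takes up that overshoot plus one turn from the drop.
- **Uncertainty:** The drop angle is only known to about ±10°, so the forward turn from the drop is 1.0 turn within a few hundredths, leaning slightly over.
- **Height check:** The wrist came down about 7.3 mm during most of the turn, against about 8 mm expected. I put the difference down to arm give and measurement noise; the pictures showed no slip of the knob in the grip.

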